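# Tighten the captive screw of a photometer's lamp cover

### The arm

A 6-joint arm with a two-finger parallel gripper is mounted at the origin on the work surface. World frame = base frame: x ahead of the robot, y to its left, z up, the work surface at z = 0. Lengths are in m, angles in rad, forces in N, time in s.
With the tool pointing down it reaches from about 0.425 to 0.95 m from the base axis. Payload 3.5 kg.
Tool frame: the origin (TCP) lies on the centre line of the jaws, within the pads' length; the fingertips stand 25 mm ahead of it and the grasp point (between the pads) lies 6 mm ahead of it (ctrl.finger_overhang is the distance from the TCP to the fingertips, in m); z points along the fingers, y is the line along which they close (so a half turn about z gives the same grasp; the last joint's range is limited). The gripper opens to 85 mm and grips with 20 to 120 N. Pads are 22 mm wide; open, the fingers measure 114 mm over their backs; the gripper's body (76 mm by 85 mm) begins 54 mm behind the grasp point. The pads swing forward as they close: fully open they stand 13 mm farther back than shut.
Start: joints at [1.023, 0.286, 1.577, -0, 1.279, -0.15], TCP at [0.261, 0.622, 0.256] pointing down, gripper open.
Joint ranges: [-2.77, 2.77], [-0.9, 2.22], [0.21, 2.48], [-1.53, 4.67], [0.24, 2.81], [-2.84, 2.84]. Speed limits (rad/s): [2.79, 2.79, 3.14, 3.14, 3.14, 3.14].

### API

Orientations are given as a unit quaternion [x, y, z, w].
In Python, from plant import get_state, imaging, job, ctrl gives the robot as it stands.
- The arm moves only by the tool jog_arm, never from a script. Its argument "increments" is a list of rows, each an object of numbers: "dx", "dy", "dz": the shift along the world's x, y, z each as a share of 12 cm, from -1 to 1; "ax", "ay", "az": the turn, a rotation vector about the world's x, y, z each as a share of pi/2 rad, from -1 to 1; "gripper": the gripper command: -1 is shut, 1 is fully open, values between are in proportion. A call has 1 to 10 rows; each row is the pose to reach, as a shift and turn from the pose commanded when the call began; what a row does not reach only later rows make up. A row lasts 1/10 s, in which the tool goes at most 50 mm and 8.59 degrees, less where a joint would pass 70% of its speed; a pose out of reach is approached as far as the arm can. A call with a number of a shift or a turn outside -1 to 1 is refused whole. A call with a gripper value outside its range is refused whole. The fingers move at their own pace and stop on an object; "force" is the grip in N (left out, the last holds). Time passes only in rows, so rows that repeat a pose let the fingers close. It gives the time, the measured TCP pose, the force, the opening and the grip force at its end, in the units of the state.
- get_state(): the state, without advancing time (a new reading comes with each control period).
- imaging.read_camera(name): name is "side" or "top"; returns a dict with "frame" (384x512x3 uint8, blue, green, red), "depth" (384x512 float32, m along the optical axis (not along the pixel's ray), 0 where there is no reading), "camera_matrix" (3x3 intrinsics, pixels), "extrinsics" (4x4, takes a point from camera to world coordinates). Camera axes: x right, y up, looking along -z (the intrinsics and any distortion apply to the point x, -y, -z); pixel columns grow to the right and rows downward; lengths in m; the calibration is good to about 2 mm. A picture is of the moment at which its call begins.
- job.sign_off(): hands the job in; it is judged then, once.
The state is a dict: "time": time; "qpos": joint angles; "dq": joint speeds; "joint_efforts": joint torques, N m; "eef_pos": TCP position; "tcp_rot": TCP orientation; "contact_force": force on the tool from outside, world axes, zero at the start; "wrist_torque": the same for the moment, N m; "opening": opening from 0.0 (shut) to 1.0 (fully open); "finger_force": force on a finger pad.
Only numpy, scipy, OpenCV 4.12 (cv2) and the standard library are available. Lean on these libraries where they do the work, as an engineer would, in place of code of your own. Each camera call takes 0.05 s, during which the arm holds its last target. There are 200 camera calls.

### The job

The lamp has been changed and the cover's captive screw is still loose: take the red-handled flat screwdriver from the tool stand, set it lightly in the screw's guide bush and turn it until the blade drops fully into the slot, then tighten the screw clockwise until it is fully home, without forcing it: neither press nor wrench hard, so that the slot is not torn. Then put the screwdriver back upright in a hole of the stand and let it go, leaving everything else where it is.

Things in the scene. Friction and masses are not known exactly. Their poses are not given: they have to be found in the camera images.
- photometer: Bench photometer, fixed, grey, 255 (x) x 350 (y) x up to 155 mm high; origin at the centre of its underside, x front to back, y to its left, z up. Its right side (y below 50 mm) slopes and carries the display; on the +y side lies the flat light-grey lamp cover, top 122 mm high, with the brass guide bush of the captive screw near its front end.
- screw_mouth (a point): Centre of the mouth of the brass guide bush (125 mm above the table), axis vertical, axes as the photometer's. The bush is a funnel, 22 mm across at the mouth, narrowing over 4 mm to a straight round bore of 11.6 mm, 10.5 mm long, that guides the 10 mm shaft.
- screw_face (a point): Centre of the steel screw head's flat face when not pressed, 15 mm below screw_mouth. A slot 3.8 mm wide, 6 mm deep runs across it, longer than the blade is wide. The head floats on a spring: it gives up to 2.5 mm, 2 N to start and 6 N to bottom out, then it is hard. The slot's direction is arbitrary, NOT measured (axes here are the photometer's): find it by feel.
- lamp_screw (a joint): How far the captive screw is from home, rad: falls as it is turned clockwise seen from above, 0 when fully home; starts at 0.8 to 1.3, at most 1.9. Tells nothing of the slot's direction. About 0.03 N m turns it; a blade rubbing lightly on its face does not. Home is a firm stop: turned on, the load climbs at once.
- flat_driver_grip (a point): Centre of the flat screwdriver's red hexagonal handle (24 mm across flats, 80 mm long: 40 mm above and below this point). It stands upright, z from tip to handle. One pair of flats faces its own x axis, the others are turned by 60 degrees. Below, a round 10 mm steel shaft ending in the blade; whole driver 155 mm, about 0.11 kg. In the stand the handle's lower end rests on the stand's top.
- blade_tip (a point): Tip of the flat screwdriver's blade, on the driver's axis, 115 mm below the handle centre; same axes. The blade is 10 mm wide (own y), 2.4 mm thick (own x), 7 mm long up to the round shaft; it fits the slot every 180 degrees with about 0.14 rad of play to each side.
- stand: Grey tool stand, fixed block 60 (x) x 180 (y) x 80 mm high with three vertical through holes of 14 mm in a row along y, 60 mm apart; origin at the centre of its underside.
- hole1 (a point): Centre of the mouth of the stand's hole at its -y end, on the top face.
- hole2 (a point): Mouth of the middle hole.
- hole3 (a point): Mouth of the hole at its +y end. One of the three holes holds the flat driver, one the cross driver, one is empty.
- cross_driver_grip (a point): Handle centre of the cross-head screwdriver (blue handle, same size), in another hole of the stand; not needed.
- vial1: Bystander: vial with green cap, front row of the rack, 15 mm thick, 94 mm tall, loose, origin at its foot.
- vial2: Bystander: vial with red cap, middle row, 15 mm thick, 94 mm tall, loose, origin at its foot.
- vial3: Bystander: vial with red cap, back row, 15 mm thick, 94 mm tall, loose, origin at its foot.
- wash_bottle: Bystander: white wash bottle with red cap, 70 mm across, 190 mm tall, loose, origin at its foot.
- beaker: Bystander: glass beaker, 70 mm across, 85 mm tall, loose, origin at its foot.
- lamp_carton: Bystander: cardboard carton 60 x 75 x 55 mm, loose, origin at its foot.
- reagent: Bystander: amber jar, 56 mm across, 100 mm tall, loose, origin at its foot.

How it is judged:
On the way, in this order (a step that is already met when the one before it is completed fails the run):
1. the blade has dropped at least 5 mm below the screw's face, into its slot (z of blade_tip in the frame of screw_mouth below -0.02 m and horizontal distance between blade_tip and screw_mouth below 0.004 m), for 0.2 s.
2. the screw is fully home (value of joint lamp_screw below 0.08 rad), for 0.2 s.
At the end, for the whole second after the job is handed in: The screw is fully home (within 0.08 rad of its stop) and the flat screwdriver stands upright (within 0.1 rad) and at rest in a hole of the stand, its axis within 8 mm of the hole's and its handle down on the stand's top (within 5 mm), released (value of joint lamp_screw below 0.08 rad and (horizontal distance between flat_driver_grip and hole1 below 0.008 m or horizontal distance between flat_driver_grip and hole2 below 0.008 m or horizontal distance between flat_driver_grip and hole3 below 0.008 m) and z of flat_driver_grip in the frame of stand between 0.115 and 0.125 m and angle between flat_driver_grip's own z axis and vertical below 0.1 rad and linear speed of flat_driver below 0.02 m/s); the robot touches nothing.
It fails at once if the screw is pressed or wrenched with more than 30 N (contact force between lamp_screw and anything else above 30 N).
It fails at once if the screwdriver presses on the photometer with more than 30 N (contact force between flat_driver and photometer above 30 N).
It fails at once if a bystander is moved by more than 30 mm (distance of any of cross_driver_grip, vial1, vial2, vial3, wash_bottle, beaker, lamp_carton, reagent from where it was at the start of the episode above 0.03 m).
It also fails if it takes over 72 s, if anything falls off the work surface, if the arm or the gripper's body presses on something with over 40 N, if the wrist force passes 120 N, or if a joint passes its speed limit or range.

## Working session

There is one attempt and no reset: what is moved stays moved. The work goes in short steps, Python scripts to look and compute and a tool call to move; the robot and the scene stay as the last step left them, time stands still between calls to the robot, and variables do not carry over. Pictures are saved under pics/ and viewed, at most 10 in all, crops included, and the job is handed in when it is done.

Besides the shell and the picture viewer there is one more tool, called after "Call:" in YAML: its name, and indented under it one key for each argument. jog_arm: Moves the arm, as the interface text tells. Shift numbers are shares of 12 cm and turn numbers shares of pi/2 rad, none past 1 either way. Its arguments: {"type":"object","properties":{"increments":{"type":"array"},"force":{"type":"number"}},"required":["increments"]}

```bash
mkdir -p pics; ls; cat > h.py <<'E'
import numpy as np, cv2
from plant import get_state, imaging, job, ctrl
def world(c):
    d=c["depth"]; K=c["camera_matrix"]; T=c["extrinsics"]
    v,u=np.mgrid[:d.shape[0],:d.shape[1]]
    P=np.stack([(u-K[0,2])/K[0,0]*d,-(v-K[1,2])/K[1,1]*d,-d],-1)
    return P@T[:3,:3].T+T[:3,3]
E
python3 - <<'E'
from h import *
ims=[]
for n in("top","side"):
    c=imaging.read_camera(n); ims.append(c)
    np.savez(n+"0.npz",**{k:c[k] for k in("frame","depth","camera_matrix","extrinsics")})
    cv2.imwrite(f"pics/{n}0.png",cv2.resize(c["frame"],(768,576)))
    print(n,c["camera_matrix"],c["extrinsics"],[k for k in c])
s=get_state();print(s,ctrl.finger_overhang)
E
```

```text
pics
top [[373.57221235   0.         255.49690707]
 [  0.         373.57221235 191.06635821]
 [  0.           0.           1.        ]] [[ 2.90046309e-02  9.96996049e-01 -7.18165033e-02  3.74732817e-01]
 [-9.99578571e-01  2.90150625e-02 -8.98189775e-04 -1.79708450e-02]
 [ 1.18826867e-03  7.18122894e-02  9.97417457e-01  1.51035308e+00]
 [ 0.00000000e+00  0.00000000e+00  0.00000000e+00  1.00000000e+00]] ['frame', 'depth', 'camera_matrix', 'extrinsics']
side [[360.56755796   0.         259.2167224 ]
 [  0.         360.56755796 188.89903062]
 [  0.           0.           1.        ]] [[ 0.9625384   0.18922504 -0.19420016  0.2657284 ]
 [-0.27052895  0.62193433 -0.73485494 -0.83157805]
 [-0.01827321  0.75986287  0.64982653  0.8218487 ]
 [ 0.          0.          0.          1.        ]] ['frame', 'depth', 'camera_matrix', 'extrinsics']
{'time': 0.1, 'qpos': array([ 1.02297943e+00,  2.87114860e-01,  1.57802699e+00, -8.22214083e-06,
        1.27862081e+00, -1.49976997e-01]), 'dq': array([ 0.0014472 , -0.0005435 , -0.00333815,  0.00179975,  0.00143392,
        0.00056318]), 'joint_efforts': array([ 2.03793534e-04, -4.07298231e+01, -2.93701726e+01, -2.17956385e-04,
        3.42433203e-03,  2.45199274e-06]), 'eef_pos': array([0.26118751, 0.62182997, 0.25506221]), 'tcp_rot': array([ 1.97609413e-01,  9.80280237e-01, -1.02097820e-03, -3.67222522e-04]), 'contact_force': array([ 0.18463181,  0.23116516, -0.49649689]), 'wrist_torque': array([ 0.01634946, -0.07820491,  0.01820808]), 'finger_force': 0.0, 'opening': 1.0052152079606316} 0.025
```

View pics/top0.png

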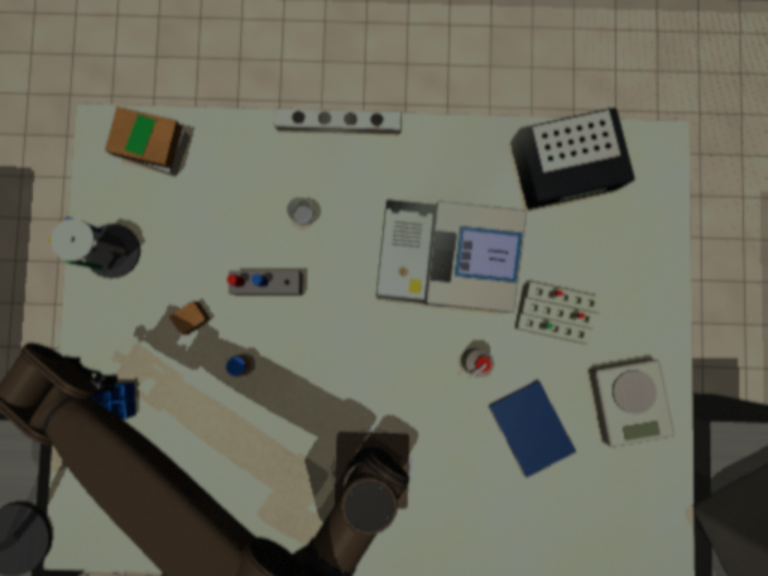

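View pics/side0.png

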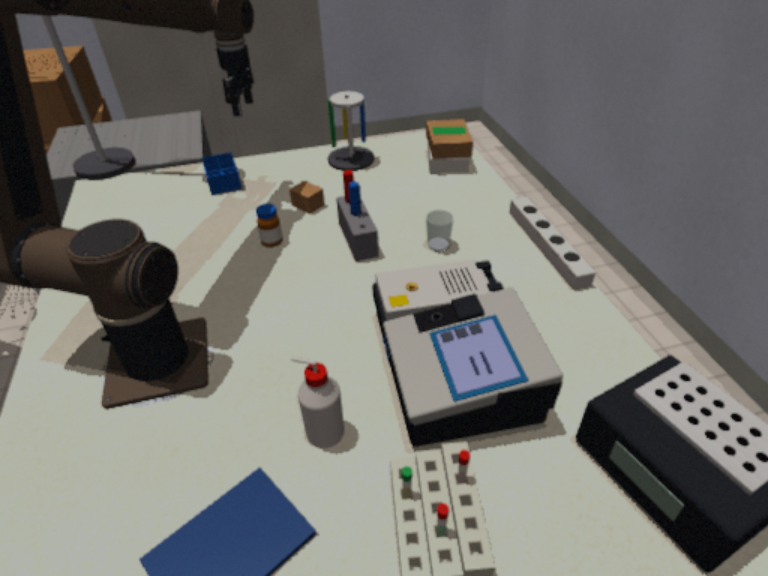

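The top view shows the red handle at (235,280), the blue at (259,280), the empty hole at (287,282) and the bush at (403,271). In the side view the bush is at (411,286). Next I measure these.

```bash
cat >> h.py <<'E'
def ray(c,u,v,z):
    K=c["camera_matrix"];T=c["extrinsics"]
    d=T[:3,:3]@np.array([(u-K[0,2])/K[0,0],-(v-K[1,2])/K[1,1],-1]);o=T[:3,3]
    return o+d*(z-o[2])/d[2]
def proj(c,p):
    K=c["camera_matrix"];T=c["extrinsics"]
    q=T[:3,:3].T@(np.array(p)-T[:3,3]); return K[0,0]*q[0]/-q[2]+K[0,2],K[1,1]*q[1]/q[2]+K[1,2]
E
python3 - <<'E'
from h import *
def lab(c,name,m,r):
    x0,y0,x1,y1=r; mm=np.zeros(m.shape,np.uint8); mm[y0:y1,x0:x1]=m[y0:y1,x0:x1]
    n,l,st,ce=cv2.connectedComponentsWithStats(mm); i=1+st[1:,4].argmax(); print(name,ce[i],st[i]); return l==i,ce[i]
for n,rs in(("top",dict(red=(140,175,170,200),blue=(160,175,185,200),bush=(260,173,278,188))),("side",dict(red=(220,105,243,145),blue=(225,115,250,150),bush=(265,180,285,200)))):
    c=dict(np.load(n+"0.npz")); W=world(c); f=c["frame"].astype(int); b,g,r=f[...,0],f[...,1],f[...,2]
    ms=dict(red=(r>2*g+10)&(r>2*b)&(r>70),blue=(b>1.6*r+10)&(b>1.3*g),bush=(r>b+35)&(r>90))
    for k in rs:
        m,ce=lab(c,k,ms[k].astype(np.uint8),rs[k]); z=.125 if k=="bush" else .16
        print(n,k,"z-plane",ray(c,*ce,z).round(4),"depth med",np.median(W[m],0).round(4), 'ztop',np.percentile(W[m][:,2],[5,50,95]).round(3))
        if k!="bush":
            t=m&(abs(W[...,2]-.16)<.006); print("  toppts",t.sum(),W[t].mean(0).round(4), (W[t].min(0)+W[t].max(0))/2)
    if n=="top":
        for nm,zl,R in(("stand",.08,(.0,.0)),("cover",.122,(0,0))):
            m=(abs(W[...,2]-zl)<.008).astype(np.uint8)
            x0,y0,x1,y1=(145,172,210,202) if nm=="stand" else (245,130,295,205)
            mm=np.zeros_like(m); mm[y0:y1,x0:x1]=m[y0:y1,x0:x1]
            p=np.array([ray(c,u,v,zl)[:2] for v,u in np.argwhere(mm)],np.float32)
            print(nm,len(p),cv2.minAreaRect(p), np.median(W[mm>0],0))
    x0,y0=(140,120) if n=="top" else (200,90)
    cv2.imwrite(f"pics/{n}crop.png",cv2.resize(c["frame"][y0:y0+100,x0:x0+150],(750,500),interpolation=cv2.INTER_CUBIC))
E
```

```text
red [154.41935484 185.96774194] [152 183   6   7  31]
top red z-plane [0.4798 0.3502 0.16  ] depth med [0.4797 0.3496 0.1629] ztop [0.157 0.163 0.167]
  toppts 26 [0.479  0.3491 0.1623] [0.47952858 0.34948232 0.16116013]
blue [172.13207547 186.33962264] [168 183  10   7  53]
top blue z-plane [0.4803 0.2859 0.16  ] depth med [0.4808 0.2865 0.1593] ztop [0.109 0.159 0.169]
  toppts 33 [0.4813 0.2895 0.1612] [0.48140808 0.29075507 0.1604569 ]
bush [268.8125 180.3125] [266 178   6   6  16]
top bush z-plane [ 0.5161 -0.0651  0.125 ] depth med [ 0.5175 -0.0661  0.123 ] ztop [0.119 0.123 0.126]
stand 567 ((0.47869718074798584, 0.29078301787376404), (0.057777244597673416, 0.18125984072685242), 1.6688141822814941) [0.47755484 0.27590298 0.07978455]
cover 2043 ((0.5682660341262817, -0.08143620193004608), (0.1605437844991684, 0.24484685063362122), 89.60398864746094) [ 0.5528788  -0.07413209  0.12178936]
red [231.37931034 115.27586207] [229 113   6   8  29]
side red z-plane [0.4784 0.3529 0.16  ] depth med [0.4779 0.3512 0.1645] ztop [0.147 0.165 0.168]
  toppts 19 [0.4789 0.349  0.1627] [0.47858032 0.34855222 0.16049434]
blue [235.98529412 131.86764706] [233 121   7  23 136]
side blue z-plane [0.4688 0.2338 0.16  ] depth med [0.4783 0.2831 0.129 ] ztop [0.089 0.129 0.166]
  toppts 26 [0.4788 0.2849 0.1604] [0.47862672 0.2884175  0.15993906]
bush [274.         190.46153846] [270 188   9   6  39]
side bush z-plane [ 0.5139 -0.0631  0.125 ] depth med [ 0.5154 -0.0588  0.1238] ztop [0.114 0.124 0.128]
```

View pics/topcrop.png

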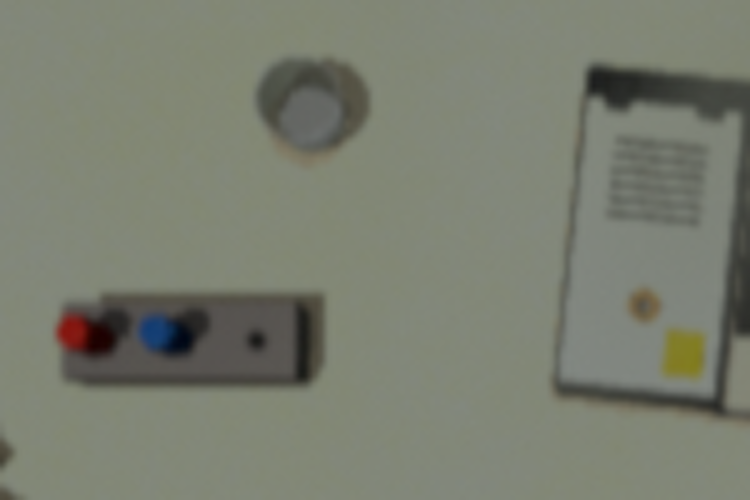

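Call:
jog_arm:
  increments:
    - {"dx": 0.9, "dy": -1, "dz": 0, "az": -0.728, "gripper": 1}
    - {"dx": 0.9, "dy": -1, "dz": 0, "az": -0.728, "gripper": 1}
    - {"dx": 0.9, "dy": -1, "dz": 0, "az": -0.728, "gripper": 1}
    - {"dx": 0.9, "dy": -1, "dz": 0, "az": -0.728, "gripper": 1}
    - {"dx": 0.9, "dy": -1, "dz": 0, "az": -0.728, "gripper": 1}
    - {"dx": 0.9, "dy": -1, "dz": 0, "az": -0.728, "gripper": 1}
    - {"dx": 0.9, "dy": -1, "dz": 0, "az": -0.728, "gripper": 1}
    - {"dx": 0.9, "dy": -1, "dz": 0, "az": -0.728, "gripper": 1}

```text
$.increments[0]: bad value
```

Call:
jog_arm:
  increments:
    - {"dx": 0.9, "dy": -1, "dz": 0}
    - {"dx": 0.9, "dy": -1, "dz": 0}
    - {"dx": 0.9, "dy": -1, "dz": 0}
    - {"dx": 0.9, "dy": -1, "dz": 0}
    - {"dx": 0.9, "dy": -1, "dz": 0}

```text
$.increments[0]: bad value
```

Call:
jog_arm:
  increments:
    - {"dx": 0.9, "dy": -1, "dz": 0, "ax": 0, "ay": 0, "az": -0.728, "gripper": 1}
    - {"dx": 0.9, "dy": -1, "dz": 0, "ax": 0, "ay": 0, "az": -0.728, "gripper": 1}
    - {"dx": 0.9, "dy": -1, "dz": 0, "ax": 0, "ay": 0, "az": -0.728, "gripper": 1}
    - {"dx": 0.9, "dy": -1, "dz": 0, "ax": 0, "ay": 0, "az": -0.728, "gripper": 1}
    - {"dx": 0.9, "dy": -1, "dz": 0, "ax": 0, "ay": 0, "az": -0.728, "gripper": 1}
    - {"dx": 0.9, "dy": -1, "dz": 0, "ax": 0, "ay": 0, "az": -0.728, "gripper": 1}
    - {"dx": 0.9, "dy": -1, "dz": 0, "ax": 0, "ay": 0, "az": -0.728, "gripper": 1}
    - {"dx": 0.9, "dy": -1, "dz": 0, "ax": 0, "ay": 0, "az": -0.728, "gripper": 1}

```text
time: 0.9
eef_pos: [0.3693, 0.5019, 0.2556]
tcp_rot: [0.698, 0.716, -0.001, -0.0]
contact_force: [-0.7, 0.3, -0.4]
opening: 0.998
finger_force: 0.0
```

Call:
jog_arm:
  increments:
    - {"dx": 0.914, "dy": -1, "dz": 0, "ax": 0, "ay": 0, "az": 0, "gripper": 1}
    - {"dx": 0.914, "dy": -1, "dz": 0, "ax": 0, "ay": 0, "az": 0, "gripper": 1}
    - {"dx": 0.914, "dy": -1, "dz": 0, "ax": 0, "ay": 0, "az": 0, "gripper": 1}
    - {"dx": 0.914, "dy": -1, "dz": 0, "ax": 0, "ay": 0, "az": 0, "gripper": 1}
    - {"dx": 0.914, "dy": -1, "dz": 0, "ax": 0, "ay": 0, "az": 0, "gripper": 1}

```text
time: 1.4
eef_pos: [0.4802, 0.3807, 0.2557]
tcp_rot: [0.698, 0.716, -0.0, -0.0]
contact_force: [0.1, 1.0, 0.4]
opening: 0.998
finger_force: 0.0
```

Call:
jog_arm:
  increments:
    - {"dx": 0, "dy": -0.267, "dz": 0, "ax": 0, "ay": 0, "az": 0, "gripper": 1}
    - {"dx": 0, "dy": -0.267, "dz": 0, "ax": 0, "ay": 0, "az": 0, "gripper": 1}
    - {"dx": 0, "dy": -0.267, "dz": -0.4, "ax": 0, "ay": 0, "az": 0, "gripper": 1}
    - {"dx": 0, "dy": -0.267, "dz": -0.4, "ax": 0, "ay": 0, "az": 0, "gripper": 1}

```text
time: 1.8
eef_pos: [0.4747, 0.3499, 0.2019]
tcp_rot: [0.696, 0.718, -0.006, -0.002]
contact_force: [0.2, -0.7, -2.1]
opening: 1.0
finger_force: 0.0
```

```bash
python3 - <<'E'
from h import *
for n in("top","side"):
    c=imaging.read_camera(n)
    if n=="top": cv2.imwrite("pics/top1.png",cv2.resize(c["frame"][140:220,110:230],(720,480),interpolation=cv2.INTER_CUBIC))
    else: cv2.imwrite("pics/side1.png",cv2.resize(c["frame"][80:180,170:320],(750,500),interpolation=cv2.INTER_CUBIC))
print(get_state()["eef_pos"])
E
```

```text
[0.47757332 0.35111692 0.20724185]
```

View pics/side1.png

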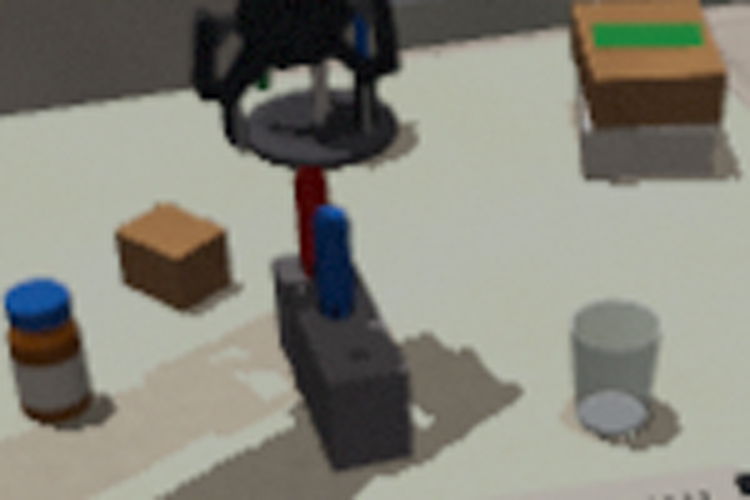

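The open fingers stand either side of the red handle, centred near (305,180). I go down and close.

Call:
jog_arm:
  increments:
    - {"dx": 0, "dy": 0, "dz": -0.3, "ax": 0, "ay": 0, "az": 0, "gripper": 1}
    - {"dx": 0, "dy": 0, "dz": -0.5, "ax": 0, "ay": 0, "az": 0, "gripper": 1}
    - {"dx": 0, "dy": 0, "dz": -0.62, "ax": 0, "ay": 0, "az": 0, "gripper": 1}
    - {"dx": 0, "dy": 0, "dz": -0.62, "ax": 0, "ay": 0, "az": 0, "gripper": 1}
    - {"dx": 0, "dy": 0, "dz": -0.62, "ax": 0, "ay": 0, "az": 0, "gripper": 0}
    - {"dx": 0, "dy": 0, "dz": -0.62, "ax": 0, "ay": 0, "az": 0, "gripper": -0.2}
    - {"dx": 0, "dy": 0, "dz": -0.62, "ax": 0, "ay": 0, "az": 0, "gripper": -0.2}
  force: 40

```text
time: 2.6
eef_pos: [0.4801, 0.3508, 0.1358]
tcp_rot: [0.697, 0.717, 0.001, 0.001]
contact_force: [0.1, -0.1, -0.4]
opening: 0.515
finger_force: 0.0
```

Call:
jog_arm:
  increments:
    - {"dx": 0, "dy": 0, "dz": 0, "ax": 0, "ay": 0, "az": 0, "gripper": -0.4}
    - {"dx": 0, "dy": 0, "dz": 0, "ax": 0, "ay": 0, "az": 0, "gripper": -0.6}
    - {"dx": 0, "dy": 0, "dz": 0, "ax": 0, "ay": 0, "az": 0, "gripper": -1}
    - {"dx": 0, "dy": 0, "dz": 0, "ax": 0, "ay": 0, "az": 0, "gripper": -1}
    - {"dx": 0, "dy": 0, "dz": 0, "ax": 0, "ay": 0, "az": 0, "gripper": -1}
    - {"dx": 0, "dy": 0, "dz": 0, "ax": 0, "ay": 0, "az": 0, "gripper": -1}
    - {"dx": 0, "dy": 0, "dz": 0, "ax": 0, "ay": 0, "az": 0, "gripper": -1}

```text
time: 3.3
eef_pos: [0.4798, 0.3505, 0.135]
tcp_rot: [0.697, 0.717, 0.001, 0.0]
contact_force: [0.4, -0.1, 6.3]
opening: 0.279
finger_force: 39.6
```

Call:
jog_arm:
  increments:
    - {"dx": 0, "dy": 0, "dz": 0.3, "ax": 0, "ay": 0, "az": 0, "gripper": -1}
    - {"dx": 0, "dy": 0, "dz": 0.6, "ax": 0, "ay": 0, "az": 0, "gripper": -1}
    - {"dx": 0, "dy": 0, "dz": 0.9, "ax": 0, "ay": 0, "az": 0, "gripper": -1}
    - {"dx": 0, "dy": 0, "dz": 1, "ax": 0, "ay": 0, "az": 0, "gripper": -1}

```text
time: 3.7
eef_pos: [0.4802, 0.3509, 0.2574]
tcp_rot: [0.697, 0.717, 0.003, 0.001]
contact_force: [-0.2, 0.6, -1.0]
opening: 0.275
finger_force: 39.6
```

Call:
jog_arm:
  increments:
    - {"dx": 0, "dy": 0, "dz": 0.3, "ax": 0, "ay": 0, "az": 0, "gripper": -1}
    - {"dx": 0, "dy": 0, "dz": 0.6, "ax": 0, "ay": 0, "az": 0, "gripper": -1}
    - {"dx": 0, "dy": 0, "dz": 0.6, "ax": 0, "ay": 0, "az": 0, "gripper": -1}

```text
time: 4.0
eef_pos: [0.4807, 0.3511, 0.3306]
tcp_rot: [0.697, 0.717, 0.004, 0.001]
contact_force: [0.9, 0.7, -1.4]
opening: 0.275
finger_force: 39.6
```

Call:
jog_arm:
  increments:
    - {"dx": 0.15, "dy": -0.3, "dz": 0, "ax": 0, "ay": 0, "az": 0.09, "gripper": -1}
    - {"dx": 0.15, "dy": -0.6, "dz": 0, "ax": 0, "ay": 0, "az": 0.18, "gripper": -1}
    - {"dx": 0.15, "dy": -1, "dz": 0, "ax": 0, "ay": 0, "az": 0.27, "gripper": -1}
    - {"dx": 0.15, "dy": -1, "dz": 0, "ax": 0, "ay": 0, "az": 0.36, "gripper": -1}

```text
time: 4.4
eef_pos: [0.4965, 0.2261, 0.3223]
tcp_rot: [0.468, 0.884, -0.003, -0.001]
contact_force: [-0.3, 0.6, -0.9]
opening: 0.275
finger_force: 39.6
```

Call:
jog_arm:
  increments:
    - {"dx": 0.15, "dy": -0.3, "dz": 0, "ax": 0, "ay": 0, "az": 0.09, "gripper": -1}
    - {"dx": 0.15, "dy": -0.6, "dz": 0, "ax": 0, "ay": 0, "az": 0.18, "gripper": -1}
    - {"dx": 0.15, "dy": -1, "dz": 0, "ax": 0, "ay": 0, "az": 0.27, "gripper": -1}
    - {"dx": 0.15, "dy": -1, "dz": 0, "ax": 0, "ay": 0, "az": 0.36, "gripper": -1}

```text
time: 4.8
eef_pos: [0.5144, 0.1063, 0.3224]
tcp_rot: [0.203, 0.979, -0.001, -0.002]
contact_force: [-0.2, 1.7, -1.0]
opening: 0.276
finger_force: 39.8
```

Call:
jog_arm:
  increments:
    - {"dx": 0, "dy": -0.3, "dz": 0, "ax": 0, "ay": 0, "az": 0.09, "gripper": -1}
    - {"dx": 0, "dy": -0.6, "dz": 0, "ax": 0, "ay": 0, "az": 0.18, "gripper": -1}
    - {"dx": 0, "dy": -1, "dz": 0, "ax": 0, "ay": 0, "az": 0.27, "gripper": -1}
    - {"dx": 0, "dy": -1, "dz": 0, "ax": 0, "ay": 0, "az": 0.36, "gripper": -1}

```text
time: 5.2
eef_pos: [0.5142, -0.0136, 0.3225]
tcp_rot: [-0.078, 0.997, -0.0, -0.002]
contact_force: [-0.1, 1.6, -0.8]
opening: 0.279
finger_force: 40.1
```

Call:
jog_arm:
  increments:
    - {"dx": 0, "dy": -0.2, "dz": 0, "ax": 0, "ay": 0, "az": 0.09, "gripper": -1}
    - {"dx": 0, "dy": -0.46, "dz": 0, "ax": 0, "ay": 0, "az": 0.18, "gripper": -1}
    - {"dx": 0, "dy": -0.46, "dz": 0, "ax": 0, "ay": 0, "az": 0.18, "gripper": -1}
    - {"dx": 0, "dy": -0.46, "dz": 0, "ax": 0, "ay": 0, "az": 0.18, "gripper": -1}

```text
time: 5.6
eef_pos: [0.5144, -0.065, 0.3232]
tcp_rot: [-0.216, 0.976, 0.001, -0.002]
contact_force: [-0.6, 0.6, -1.2]
opening: 0.277
finger_force: 40.1
```

```bash
python3 - <<'E'
from h import *
for n in("top","side"):
    c=imaging.read_camera(n)
    np.savez(n+"2.npz",**{k:c[k] for k in("frame","depth","camera_matrix","extrinsics")})
c0=dict(np.load("side0.npz"))
s=get_state();p=s["eef_pos"];print(s)
pu=proj(c,[p[0],p[1],.185]);print(pu)
cv2.imwrite("pics/side2.png",cv2.resize(c["frame"][110:210,220:340],(720,600),interpolation=cv2.INTER_CUBIC))
E
```

```text
{'time': 5.7, 'qpos': array([-3.20050654e-01, -1.08781508e-01,  1.87627701e+00,  5.01666947e-04,
        1.37678878e+00, -2.32775747e+00]), 'dq': array([ 0.01042739, -0.00887003, -0.00972372, -0.00176922,  0.0027616 ,
       -0.00678574]), 'joint_efforts': array([-3.98923159e-01, -2.62326568e+01, -3.07599771e+01, -1.47394493e-02,
        1.65394158e-03,  4.89150538e-03]), 'eef_pos': array([ 0.51468111, -0.06417462,  0.32429403]), 'tcp_rot': array([-2.16674104e-01,  9.76243034e-01,  9.01444302e-04, -1.02915428e-03]), 'contact_force': array([-1.02328534,  1.14210584, -0.80910987]), 'wrist_torque': array([0.04719873, 0.00636422, 0.04362779]), 'finger_force': 40.10967973327048, 'opening': 0.2722223427362191}
(np.float64(274.55804901513926), np.float64(174.6800562731204))
```

View pics/side2.png

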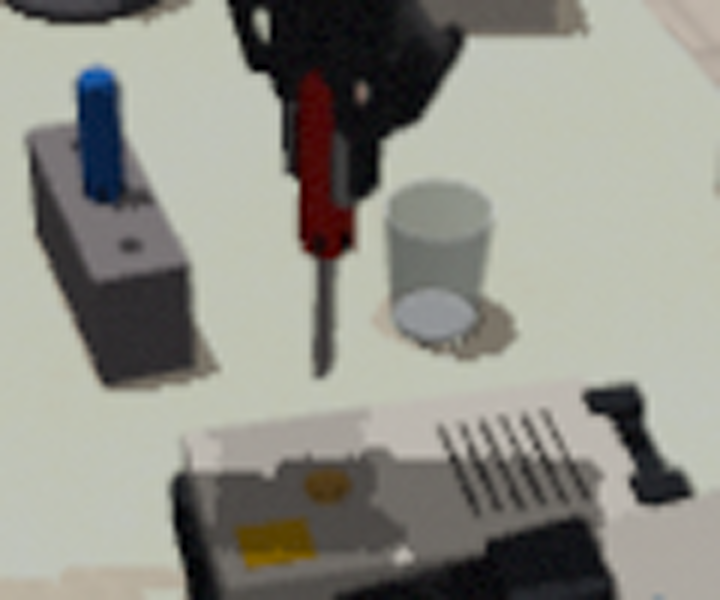

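The tip is at crop (321,376) and the bush at (327,487), almost in line. I compute the offset.

```bash
python3 - <<'E'
from h import *
c=dict(np.load("side2.npz"))
p=[.5147,-.0642,.194]; print("TCP axis at tip z ->",proj(c,p),"handle top",proj(c,[.5147,-.0642,.349]))
for z in(.192,.194,.196):print("tip",ray(c,273.5,172.7,z).round(4))
f=c["frame"].astype(int);b,g,r=f[...,0],f[...,1],f[...,2]
m=((r>b+35)&(r>1.15*g)); mm=np.zeros_like(m);mm[183:198,265:285]=m[183:198,265:285];ys,xs=np.nonzero(mm)
print("bush",len(xs),xs.mean(),ys.mean(),xs.min(),xs.max(),ys.min(),ys.max(),ray(c,xs.mean(),ys.mean(),.125),ray(c,(xs.min()+xs.max())/2,(ys.min()+ys.max())/2,.125))
m=(r>2*g+10)&(r>2*b)&(r>50);ys,xs=np.nonzero(m[115:155,265:282]);print("handle rows",[(y+115,265+xs[ys==y].mean().round(1)) for y in range(8,38,6)])
E
```

```text
TCP axis at tip z -> (np.float64(274.59694558301277), np.float64(172.1857705301885)) handle top (np.float64(275.1710328013956), np.float64(124.17153122847877))
tip [ 0.5118 -0.0631  0.192 ]
tip [ 0.511  -0.0655  0.194 ]
tip [ 0.5102 -0.068   0.196 ]
bush 41 272.5365853658537 191.97560975609755 265 277 188 197 [ 0.50771439 -0.06836352  0.125     ] [ 0.50270115 -0.06929196  0.125     ]
handle rows [(123, np.float64(272.0)), (129, np.float64(272.0)), (135, np.float64(272.0)), (141, np.float64(272.0)), (147, np.float64(274.0))]
```

Call:
jog_arm:
  increments:
    - {"dx": 0.015, "dy": 0, "dz": -0.2, "ax": 0, "ay": 0, "az": 0, "gripper": -1}
    - {"dx": 0.015, "dy": 0, "dz": -0.4, "ax": 0, "ay": 0, "az": 0, "gripper": -1}
    - {"dx": 0.015, "dy": 0, "dz": -0.54, "ax": 0, "ay": 0, "az": 0, "gripper": -1}
    - {"dx": 0.015, "dy": 0, "dz": -0.54, "ax": 0, "ay": 0, "az": 0, "gripper": -1}
    - {"dx": 0.015, "dy": 0, "dz": -0.54, "ax": 0, "ay": 0, "az": 0, "gripper": -1}

```text
time: 6.2
eef_pos: [0.5169, -0.0642, 0.2611]
tcp_rot: [-0.217, 0.976, 0.0, -0.0]
contact_force: [0.1, 0.1, -0.4]
opening: 0.275
finger_force: 40.1
```

```bash
python3 - <<'E'
from h import *
c=imaging.read_camera("side");s=get_state();print(s["eef_pos"],s["contact_force"],s["wrist_torque"])
cv2.imwrite("pics/side3.png",cv2.resize(c["frame"][160:205,245:305],(800,600),interpolation=cv2.INTER_CUBIC))
E
```

```text
[ 0.51741896 -0.06445871  0.26209277] [ 1.10248749 -0.13472345 -0.44064254] [ 0.0002398   0.00901992 -0.00593852]
```

View pics/side3.png

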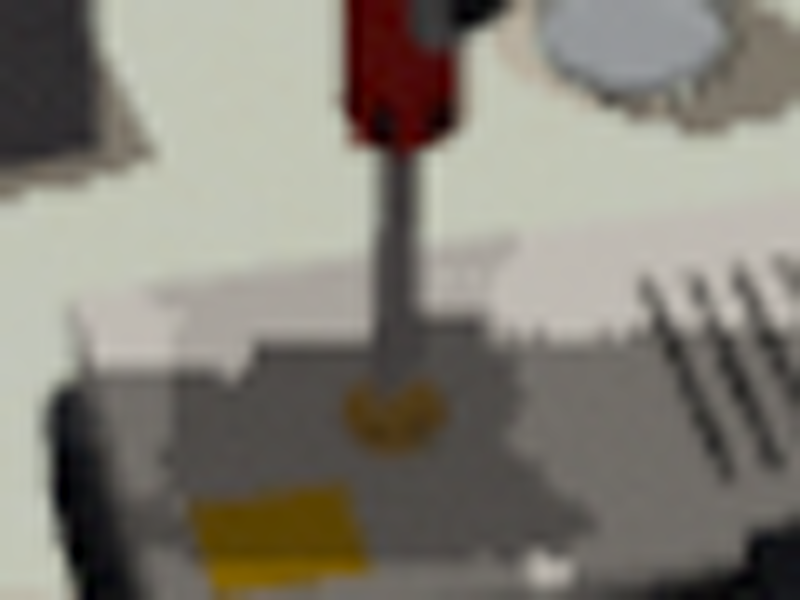

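The tip hangs at (390,385), over the bush centre (396,413), lined up to about 1–2 mm. I descend gently.

Call:
jog_arm:
  increments:
    - {"dx": 0, "dy": 0, "dz": -0.03, "ax": 0, "ay": 0, "az": 0, "gripper": -1}
    - {"dx": 0, "dy": 0, "dz": -0.06, "ax": 0, "ay": 0, "az": 0, "gripper": -1}
    - {"dx": 0, "dy": 0, "dz": -0.08, "ax": 0, "ay": 0, "az": 0, "gripper": -1}
    - {"dx": 0, "dy": 0, "dz": -0.09, "ax": 0, "ay": 0, "az": 0, "gripper": -1}
    - {"dx": 0, "dy": 0, "dz": -0.1, "ax": 0, "ay": 0, "az": 0, "gripper": -1}
    - {"dx": 0, "dy": 0, "dz": -0.1, "ax": 0, "ay": 0, "az": 0, "gripper": -1}

```text
time: 6.85
eef_pos: [0.5169, -0.065, 0.249]
tcp_rot: [-0.217, 0.976, 0.0, -0.0]
contact_force: [-0.5, -0.5, -1.7]
opening: 0.277
finger_force: 40.1
```

Call:
jog_arm:
  increments:
    - {"dx": 0, "dy": 0, "dz": -0.01, "ax": 0, "ay": 0, "az": 0, "gripper": -1}
    - {"dx": 0, "dy": 0, "dz": -0.02, "ax": 0, "ay": 0, "az": 0, "gripper": -1}
    - {"dx": 0, "dy": 0, "dz": -0.03, "ax": 0, "ay": 0, "az": 0, "gripper": -1}
    - {"dx": 0, "dy": 0, "dz": -0.04, "ax": 0, "ay": 0, "az": 0, "gripper": -1}
    - {"dx": 0, "dy": 0, "dz": -0.04, "ax": 0, "ay": 0, "az": 0, "gripper": -1}

```text
time: 7.35
eef_pos: [0.5168, -0.0649, 0.244]
tcp_rot: [-0.217, 0.976, 0.0, -0.0]
contact_force: [-0.4, -0.5, -2.0]
opening: 0.277
finger_force: 40.1
```

Call:
jog_arm:
  increments:
    - {"dx": 0, "dy": 0, "dz": -0.01, "ax": 0, "ay": 0, "az": 0, "gripper": -1}
    - {"dx": 0, "dy": 0, "dz": -0.02, "ax": 0, "ay": 0, "az": 0, "gripper": -1}
    - {"dx": 0, "dy": 0, "dz": -0.02, "ax": 0, "ay": 0, "az": 0, "gripper": -1}
    - {"dx": 0, "dy": 0, "dz": -0.02, "ax": 0, "ay": 0, "az": 0, "gripper": -1}

```text
time: 7.75
eef_pos: [0.5169, -0.0649, 0.2419]
tcp_rot: [-0.217, 0.976, 0.0, -0.0]
contact_force: [-0.6, -0.2, -1.1]
opening: 0.272
finger_force: 40.1
```

Call:
jog_arm:
  increments:
    - {"dx": 0, "dy": 0, "dz": -0.01, "ax": 0, "ay": 0, "az": 0, "gripper": -1}
    - {"dx": 0, "dy": 0, "dz": -0.015, "ax": 0, "ay": 0, "az": 0, "gripper": -1}
    - {"dx": 0, "dy": 0, "dz": -0.015, "ax": 0, "ay": 0, "az": 0, "gripper": -1}

```text
time: 8.05
eef_pos: [0.5169, -0.0649, 0.24]
tcp_rot: [-0.217, 0.976, 0.0, -0.0]
contact_force: [0.4, -0.1, -0.9]
opening: 0.275
finger_force: 40.2
```

Call:
jog_arm:
  increments:
    - {"dx": 0, "dy": 0, "dz": -0.008, "ax": 0, "ay": 0, "az": 0, "gripper": -1}
    - {"dx": 0, "dy": 0, "dz": -0.008, "ax": 0, "ay": 0, "az": 0, "gripper": -1}
    - {"dx": 0, "dy": 0, "dz": -0.008, "ax": 0, "ay": 0, "az": 0, "gripper": -1}

```text
time: 8.35
eef_pos: [0.5169, -0.0649, 0.2391]
tcp_rot: [-0.217, 0.976, 0.0, -0.0]
contact_force: [1.3, -0.2, -1.1]
opening: 0.274
finger_force: 40.1
```

Call:
jog_arm:
  increments:
    - {"dx": 0, "dy": 0, "dz": -0.008, "ax": 0, "ay": 0, "az": 0, "gripper": -1}
    - {"dx": 0, "dy": 0, "dz": -0.008, "ax": 0, "ay": 0, "az": 0, "gripper": -1}
    - {"dx": 0, "dy": 0, "dz": -0.008, "ax": 0, "ay": 0, "az": 0, "gripper": -1}

```text
time: 8.65
eef_pos: [0.5169, -0.0649, 0.2381]
tcp_rot: [-0.217, 0.976, 0.0, -0.0]
contact_force: [0.6, -0.7, -0.7]
opening: 0.277
finger_force: 40.2
```

Call:
jog_arm:
  increments:
    - {"dx": 0, "dy": 0, "dz": -0.008, "ax": 0, "ay": 0, "az": 0, "gripper": -1}
    - {"dx": 0, "dy": 0, "dz": -0.008, "ax": 0, "ay": 0, "az": 0, "gripper": -1}
    - {"dx": 0, "dy": 0, "dz": -0.008, "ax": 0, "ay": 0, "az": 0, "gripper": -1}

```text
time: 8.95
eef_pos: [0.5169, -0.0649, 0.2372]
tcp_rot: [-0.217, 0.976, 0.0, -0.0]
contact_force: [-0.2, -0.1, -1.2]
opening: 0.274
finger_force: 40.2
```

Call:
jog_arm:
  increments:
    - {"dx": 0, "dy": 0, "dz": -0.008, "ax": 0, "ay": 0, "az": 0, "gripper": -1}
    - {"dx": 0, "dy": 0, "dz": -0.008, "ax": 0, "ay": 0, "az": 0, "gripper": -1}
    - {"dx": 0, "dy": 0, "dz": -0.008, "ax": 0, "ay": 0, "az": 0, "gripper": -1}

```text
time: 9.25
eef_pos: [0.5169, -0.0649, 0.2362]
tcp_rot: [-0.217, 0.976, 0.0, -0.0]
contact_force: [1.4, 0.4, -1.3]
opening: 0.273
finger_force: 40.2
```

```bash
python3 - <<'E'
from h import *
c=imaging.read_camera("side");s=get_state();print(s["eef_pos"],s["contact_force"],s["wrist_torque"])
cv2.imwrite("pics/side4.png",cv2.resize(c["frame"][130:205,230:330],(800,600),interpolation=cv2.INTER_CUBIC))
E
```

```text
[ 0.51688906 -0.06492532  0.23618774] [-0.28023796  0.85490619 -1.76867885] [ 0.06669723  0.06829874 -0.02329827]
```

View pics/side4.png

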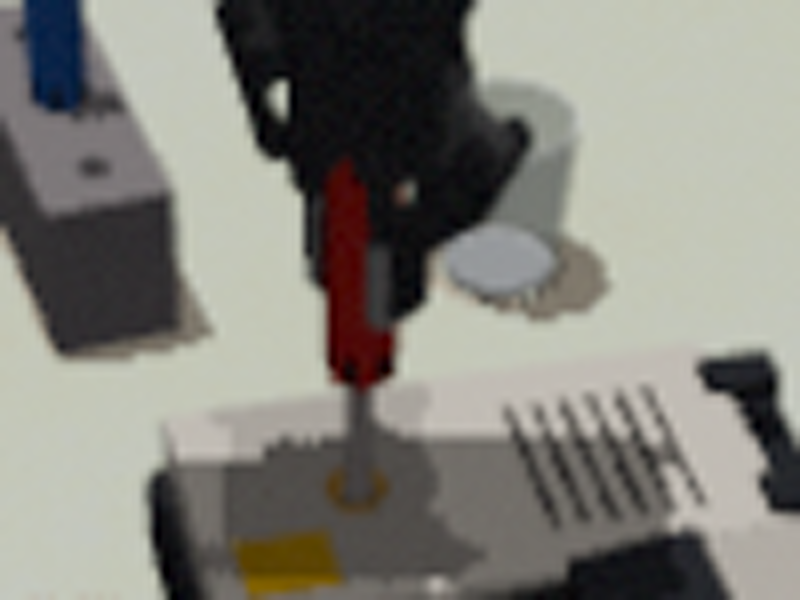

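The shaft stands centred in the bush at (357,490) and there is still no force, so the blade may already be in the slot. I go on in 1 mm steps.

Call:
jog_arm:
  increments:
    - {"dx": 0, "dy": 0, "dz": -0.008, "ax": 0, "ay": 0, "az": 0, "gripper": -1}
    - {"dx": 0, "dy": 0, "dz": -0.008, "ax": 0, "ay": 0, "az": 0, "gripper": -1}
    - {"dx": 0, "dy": 0, "dz": -0.008, "ax": 0, "ay": 0, "az": 0, "gripper": -1}

```text
time: 9.6
eef_pos: [0.5169, -0.0649, 0.2352]
tcp_rot: [-0.217, 0.976, 0.0, -0.0]
contact_force: [-0.1, -0.1, -1.4]
opening: 0.275
finger_force: 40.2
```

Call:
jog_arm:
  increments:
    - {"dx": 0, "dy": 0, "dz": -0.008, "ax": 0, "ay": 0, "az": 0, "gripper": -1}
    - {"dx": 0, "dy": 0, "dz": -0.008, "ax": 0, "ay": 0, "az": 0, "gripper": -1}
    - {"dx": 0, "dy": 0, "dz": -0.008, "ax": 0, "ay": 0, "az": 0, "gripper": -1}

```text
time: 9.9
eef_pos: [0.5169, -0.0649, 0.2343]
tcp_rot: [-0.217, 0.976, 0.0, -0.0]
contact_force: [-0.8, 1.1, -1.5]
opening: 0.276
finger_force: 40.2
```

Call:
jog_arm:
  increments:
    - {"dx": 0, "dy": 0, "dz": -0.008, "ax": 0, "ay": 0, "az": 0, "gripper": -1}
    - {"dx": 0, "dy": 0, "dz": -0.008, "ax": 0, "ay": 0, "az": 0, "gripper": -1}
    - {"dx": 0, "dy": 0, "dz": -0.008, "ax": 0, "ay": 0, "az": 0, "gripper": -1}

```text
time: 10.2
eef_pos: [0.517, -0.0649, 0.2338]
tcp_rot: [-0.217, 0.976, -0.0, 0.0]
contact_force: [-0.7, 1.8, 2.0]
opening: 0.275
finger_force: 40.5
```

Call:
jog_arm:
  increments:
    - {"dx": 0, "dy": 0, "dz": 0, "ax": 0, "ay": 0, "az": -0.08, "gripper": -1}
    - {"dx": 0, "dy": 0, "dz": 0, "ax": 0, "ay": 0, "az": -0.16, "gripper": -1}
    - {"dx": 0, "dy": 0, "dz": 0, "ax": 0, "ay": 0, "az": -0.2, "gripper": -1}
    - {"dx": 0, "dy": 0, "dz": 0, "ax": 0, "ay": 0, "az": -0.2, "gripper": -1}

```text
time: 10.6
eef_pos: [0.5171, -0.065, 0.2338]
tcp_rot: [-0.062, 0.998, -0.0, 0.0]
contact_force: [-0.8, 1.6, 1.4]
opening: 0.273
finger_force: 40.6
```

```bash
cat > st.py <<'E'
from h import *
s=get_state();n=s["tcp_rot"];print("p",s["eef_pos"].round(4),"yaw",round(np.arctan2(2*n[1]**2-1,2*n[0]*n[1]),3),"F",s["contact_force"].round(1),"M",s["wrist_torque"].round(3),"q6",s["qpos"][5].round(2),"t6",s["joint_efforts"][5].round(3))
E
python3 st.py
```

```text
p [ 0.5171 -0.065   0.2338] yaw 1.694 F [-0.8  1.6  1.4] M [ 0.273  0.202 -0.005] q6 -2.01 t6 0.217
```

Call:
jog_arm:
  increments:
    - {"dx": 0, "dy": 0, "dz": 0, "ax": 0, "ay": 0, "az": -0.08, "gripper": -1}
    - {"dx": 0, "dy": 0, "dz": 0, "ax": 0, "ay": 0, "az": -0.16, "gripper": -1}
    - {"dx": 0, "dy": 0, "dz": 0, "ax": 0, "ay": 0, "az": -0.16, "gripper": -1}
    - {"dx": 0, "dy": 0, "dz": 0, "ax": 0, "ay": 0, "az": -0.16, "gripper": -1}

```text
time: 11.0
eef_pos: [0.5169, -0.0653, 0.2336]
tcp_rot: [0.062, 0.998, -0.0, 0.0]
contact_force: [-0.9, 0.2, 1.7]
opening: 0.281
finger_force: 40.4
```

```bash
python3 st.py
```

```text
p [ 0.5169 -0.0653  0.2336] yaw 1.446 F [-0.9  0.2  1.7] M [-0.141  0.269  0.054] q6 -1.77 t6 0.041
```

```bash
cat > st.py <<'E'
from h import *
L=[]
for i in range(5):
    imaging.read_camera("side"); s=get_state(); L.append(np.r_[s["contact_force"],s["wrist_torque"],s["joint_efforts"][5]])
n=s["tcp_rot"];print(round(s["time"],2),"p",s["eef_pos"].round(4),"yaw",round(np.arctan2(2*n[1]**2-1,2*n[0]*n[1]),3),"F M t6",np.mean(L,0).round(3),"open",round(s["opening"],3))
E
python3 st.py
```

```text
11.25 p [ 0.5169 -0.0652  0.2335] yaw 1.444 F M t6 [-1.388 -0.284  1.405 -0.191  0.348  0.036  0.019] open 0.274
```

Call:
jog_arm:
  increments:
    - {"dx": 0, "dy": 0, "dz": 0, "ax": 0, "ay": 0, "az": -0.03, "gripper": -1}
    - {"dx": 0, "dy": 0, "dz": 0, "ax": 0, "ay": 0, "az": -0.06, "gripper": -1}
    - {"dx": 0, "dy": 0, "dz": 0, "ax": 0, "ay": 0, "az": -0.06, "gripper": -1}
  force: 20

```text
time: 11.55
eef_pos: [0.5168, -0.0653, 0.2335]
tcp_rot: [0.11, 0.994, -0.0, -0.0]
contact_force: [-0.6, -2.1, 1.7]
opening: 0.277
finger_force: 40.4
```

```bash
python3 st.py
```

```text
11.8 p [ 0.5168 -0.0652  0.2334] yaw 1.349 F M t6 [-2.034 -1.606  1.492 -0.489  0.47   0.009  0.039] open 0.277
```

Call:
jog_arm:
  increments:
    - {"dx": 0, "dy": 0, "dz": 0, "ax": 0, "ay": 0, "az": -0.02, "gripper": -1}
    - {"dx": 0, "dy": 0, "dz": 0, "ax": 0, "ay": 0, "az": -0.04, "gripper": -1}
    - {"dx": 0, "dy": 0, "dz": 0, "ax": 0, "ay": 0, "az": -0.04, "gripper": -1}
  force: 20

```text
time: 12.1
eef_pos: [0.5168, -0.0652, 0.2334]
tcp_rot: [0.142, 0.99, -0.0, -0.0]
contact_force: [-1.5, -1.9, 1.1]
opening: 0.278
finger_force: 40.3
```

```bash
python3 st.py
```

```text
12.35 p [ 0.5168 -0.0652  0.2333] yaw 1.286 F M t6 [-2.303 -2.631  1.727 -0.733  0.587  0.035  0.04 ] open 0.276
```

Call:
jog_arm:
  increments:
    - {"dx": -0.008, "dy": -0.01, "dz": 0, "ax": 0, "ay": 0, "az": -0.02, "gripper": -1}
    - {"dx": -0.008, "dy": -0.01, "dz": 0, "ax": 0, "ay": 0, "az": -0.04, "gripper": -1}
    - {"dx": -0.008, "dy": -0.01, "dz": 0, "ax": 0, "ay": 0, "az": -0.04, "gripper": -1}
  force: 20

```text
time: 12.65
eef_pos: [0.5163, -0.0658, 0.2335]
tcp_rot: [0.174, 0.985, 0.001, 0.001]
contact_force: [-0.7, -0.6, 0.9]
opening: 0.274
finger_force: 40.5
```

```bash
python3 st.py
```

```text
12.9 p [ 0.5163 -0.0658  0.2335] yaw 1.223 F M t6 [-0.675 -0.505  1.556 -0.11   0.15   0.02   0.036] open 0.275
```

Call:
jog_arm:
  increments:
    - {"dx": 0, "dy": 0, "dz": 0, "ax": 0, "ay": 0, "az": -0.02, "gripper": -1}
    - {"dx": 0, "dy": 0, "dz": 0, "ax": 0, "ay": 0, "az": -0.04, "gripper": -1}
    - {"dx": 0, "dy": 0, "dz": 0, "ax": 0, "ay": 0, "az": -0.045, "gripper": -1}
  force: 20

```text
time: 13.2
eef_pos: [0.5162, -0.0659, 0.2335]
tcp_rot: [0.208, 0.978, 0.0, 0.0]
contact_force: [-0.0, 0.1, 1.0]
opening: 0.275
finger_force: 40.5
```

```bash
python3 st.py
```

```text
13.45 p [ 0.5162 -0.066   0.2335] yaw 1.152 F M t6 [-0.027  0.294  1.378  0.039  0.021  0.023  0.042] open 0.278
```

Call:
jog_arm:
  increments:
    - {"dx": 0, "dy": 0, "dz": 0, "ax": 0, "ay": 0, "az": -0.02, "gripper": -1}
    - {"dx": 0, "dy": 0, "dz": 0, "ax": 0, "ay": 0, "az": -0.045, "gripper": -1}
    - {"dx": 0, "dy": 0, "dz": 0, "ax": 0, "ay": 0, "az": -0.045, "gripper": -1}

```text
time: 13.75
eef_pos: [0.5161, -0.066, 0.2335]
tcp_rot: [0.242, 0.97, 0.0, 0.0]
contact_force: [0.5, 0.5, 1.4]
opening: 0.276
finger_force: 40.6
```

```bash
python3 st.py
```

```text
14.0 p [ 0.5161 -0.0661  0.2335] yaw 1.082 F M t6 [-0.14   0.269  1.189  0.102 -0.026  0.042  0.033] open 0.276
```

Call:
jog_arm:
  increments:
    - {"dx": 0, "dy": 0, "dz": 0, "ax": 0, "ay": 0, "az": -0.02, "gripper": -1}
    - {"dx": 0, "dy": 0, "dz": 0, "ax": 0, "ay": 0, "az": -0.045, "gripper": -1}
    - {"dx": 0, "dy": 0, "dz": 0, "ax": 0, "ay": 0, "az": -0.045, "gripper": -1}

```text
time: 14.3
eef_pos: [0.516, -0.0661, 0.2334]
tcp_rot: [0.276, 0.961, 0.0, 0.0]
contact_force: [-0.1, 0.3, 2.1]
opening: 0.277
finger_force: 40.6
```

```bash
python3 st.py
```

```text
14.55 p [ 0.516  -0.0661  0.2334] yaw 1.011 F M t6 [ 0.043  0.575  1.315  0.116 -0.023  0.015  0.033] open 0.275
```

Call:
jog_arm:
  increments:
    - {"dx": 0, "dy": 0, "dz": 0, "ax": 0, "ay": 0, "az": -0.02, "gripper": -1}
    - {"dx": 0, "dy": 0, "dz": 0, "ax": 0, "ay": 0, "az": -0.045, "gripper": -1}
    - {"dx": 0, "dy": 0, "dz": 0, "ax": 0, "ay": 0, "az": -0.045, "gripper": -1}

```text
time: 14.85
eef_pos: [0.5159, -0.0662, 0.2334]
tcp_rot: [0.31, 0.951, -0.0, -0.0]
contact_force: [-0.7, -0.9, 1.7]
opening: 0.274
finger_force: 40.7
```

```bash
python3 st.py
```

```text
15.1 p [ 0.5159 -0.0662  0.2334] yaw 0.941 F M t6 [-0.382  0.381  1.586  0.045  0.034  0.037  0.034] open 0.275
```

Call:
jog_arm:
  increments:
    - {"dx": 0, "dy": 0, "dz": 0, "ax": 0, "ay": 0, "az": -0.02, "gripper": -1}
    - {"dx": 0, "dy": 0, "dz": 0, "ax": 0, "ay": 0, "az": -0.045, "gripper": -1}
    - {"dx": 0, "dy": 0, "dz": 0, "ax": 0, "ay": 0, "az": -0.045, "gripper": -1}

```text
time: 15.4
eef_pos: [0.5159, -0.0662, 0.2334]
tcp_rot: [0.343, 0.939, -0.0, -0.0]
contact_force: [-0.6, 0.3, 0.8]
opening: 0.279
finger_force: 40.6
```

```bash
python3 st.py
```

```text
15.65 p [ 0.5159 -0.0662  0.2334] yaw 0.87 F M t6 [-0.491 -0.606  1.269 -0.029  0.169  0.014  0.035] open 0.276
```

Call:
jog_arm:
  increments:
    - {"dx": 0, "dy": 0, "dz": 0, "ax": 0, "ay": 0, "az": -0.02, "gripper": -1}
    - {"dx": -0.002, "dy": -0.002, "dz": 0, "ax": 0, "ay": 0, "az": -0.045, "gripper": -1}
    - {"dx": -0.002, "dy": -0.002, "dz": 0, "ax": 0, "ay": 0, "az": -0.045, "gripper": -1}

```text
time: 15.95
eef_pos: [0.5157, -0.0663, 0.2334]
tcp_rot: [0.376, 0.926, 0.0, -0.0]
contact_force: [-1.5, 1.1, 1.4]
opening: 0.274
finger_force: 40.6
```

```bash
python3 st.py
```

```text
16.2 p [ 0.5157 -0.0663  0.2334] yaw 0.799 F M t6 [-0.493  0.199  1.916  0.024  0.138  0.024  0.035] open 0.273
```

Call:
jog_arm:
  increments:
    - {"dx": 0, "dy": 0, "dz": 0, "ax": 0, "ay": 0, "az": -0.02, "gripper": -1}
    - {"dx": -0.002, "dy": 0, "dz": 0, "ax": 0, "ay": 0, "az": -0.045, "gripper": -1}
    - {"dx": -0.002, "dy": 0, "dz": 0, "ax": 0, "ay": 0, "az": -0.045, "gripper": -1}

```text
time: 16.5
eef_pos: [0.5155, -0.0664, 0.2334]
tcp_rot: [0.409, 0.913, 0.0, 0.0]
contact_force: [-0.2, 0.3, 2.2]
opening: 0.281
finger_force: 40.6
```

```bash
python3 st.py
```

```text
16.75 p [ 0.5155 -0.0664  0.2334] yaw 0.729 F M t6 [-0.283 -0.08   1.208  0.058  0.129  0.041  0.035] open 0.278
```

Call:
jog_arm:
  increments:
    - {"dx": 0, "dy": 0, "dz": 0, "ax": 0, "ay": 0, "az": -0.02, "gripper": -1}
    - {"dx": -0.002, "dy": 0, "dz": 0, "ax": 0, "ay": 0, "az": -0.045, "gripper": -1}
    - {"dx": -0.002, "dy": 0, "dz": 0, "ax": 0, "ay": 0, "az": -0.045, "gripper": -1}

```text
time: 17.05
eef_pos: [0.5153, -0.0664, 0.2335]
tcp_rot: [0.441, 0.898, 0.0, 0.0]
contact_force: [0.9, -0.0, 1.7]
opening: 0.275
finger_force: 40.6
```

```bash
python3 st.py
```

```text
17.3 p [ 0.5153 -0.0664  0.2334] yaw 0.658 F M t6 [-0.34  -0.031  1.186  0.04   0.056  0.025  0.034] open 0.275
```

Call:
jog_arm:
  increments:
    - {"dx": 0, "dy": 0, "dz": 0, "ax": 0, "ay": 0, "az": -0.02, "gripper": -1}
    - {"dx": -0.002, "dy": 0, "dz": 0, "ax": 0, "ay": 0, "az": -0.045, "gripper": -1}
    - {"dx": -0.002, "dy": 0, "dz": 0, "ax": 0, "ay": 0, "az": -0.045, "gripper": -1}

```text
time: 17.6
eef_pos: [0.5151, -0.0664, 0.2335]
tcp_rot: [0.472, 0.881, 0.0, 0.0]
contact_force: [-0.3, -0.0, 1.5]
opening: 0.278
finger_force: 40.6
```

```bash
python3 st.py
```

```text
17.85 p [ 0.5151 -0.0664  0.2334] yaw 0.587 F M t6 [ 0.105  0.104  1.81   0.029 -0.023  0.014  0.034] open 0.279
```

Call:
jog_arm:
  increments:
    - {"dx": 0, "dy": 0, "dz": 0, "ax": 0, "ay": 0, "az": -0.02, "gripper": -1}
    - {"dx": 0, "dy": 0, "dz": 0, "ax": 0, "ay": 0, "az": -0.045, "gripper": -1}
    - {"dx": 0, "dy": 0, "dz": 0, "ax": 0, "ay": 0, "az": -0.045, "gripper": -1}

```text
time: 18.15
eef_pos: [0.515, -0.0664, 0.2334]
tcp_rot: [0.503, 0.864, -0.0, -0.0]
contact_force: [-0.5, 0.6, 1.4]
opening: 0.273
finger_force: 40.9
```

```bash
python3 st.py
```

```text
18.4 p [ 0.515  -0.0664  0.2334] yaw 0.517 F M t6 [-0.13  -0.305  1.44   0.068  0.021  0.062  0.079] open 0.278
```

The torque has doubled, so this may be the stop. I take a smaller step.

Call:
jog_arm:
  increments:
    - {"dx": 0, "dy": 0, "dz": 0, "ax": 0, "ay": 0, "az": -0.008, "gripper": -1}
    - {"dx": 0, "dy": 0, "dz": 0, "ax": 0, "ay": 0, "az": -0.015, "gripper": -1}
    - {"dx": 0, "dy": 0, "dz": 0, "ax": 0, "ay": 0, "az": -0.015, "gripper": -1}

```text
time: 18.7
eef_pos: [0.515, -0.0664, 0.2334]
tcp_rot: [0.514, 0.858, -0.0, -0.0]
contact_force: [0.1, 0.2, 0.8]
opening: 0.28
finger_force: 41.0
```

```bash
python3 st.py
```

```text
18.95 p [ 0.515  -0.0664  0.2334] yaw 0.493 F M t6 [-0.053 -0.136  1.875  0.038  0.08   0.09   0.095] open 0.275
```

Call:
jog_arm:
  increments:
    - {"dx": 0, "dy": 0, "dz": 0, "ax": 0, "ay": 0, "az": -0.008, "gripper": -1}
    - {"dx": 0, "dy": 0, "dz": 0, "ax": 0, "ay": 0, "az": -0.015, "gripper": -1}
    - {"dx": 0, "dy": 0, "dz": 0, "ax": 0, "ay": 0, "az": -0.015, "gripper": -1}

```text
time: 19.25
eef_pos: [0.515, -0.0664, 0.2334]
tcp_rot: [0.524, 0.852, -0.0, -0.0]
contact_force: [-0.6, 0.3, 1.7]
opening: 0.277
finger_force: 41.1
```

```bash
python3 st.py
```

```text
19.5 p [ 0.515  -0.0664  0.2334] yaw 0.469 F M t6 [-0.477 -0.165  1.464 -0.008  0.098  0.132  0.113] open 0.28
```

Home: the torque climbs steadily against a firm stop. I back off 0.15 rad to unload and lift out.

Call:
jog_arm:
  increments:
    - {"dx": 0, "dy": 0, "dz": 0, "ax": 0, "ay": 0, "az": 0.05, "gripper": -1}
    - {"dx": 0, "dy": 0, "dz": 0, "ax": 0, "ay": 0, "az": 0.1, "gripper": -1}
    - {"dx": 0, "dy": 0, "dz": 0, "ax": 0, "ay": 0, "az": 0.1, "gripper": -1}

```text
time: 19.8
eef_pos: [0.5152, -0.0664, 0.2335]
tcp_rot: [0.455, 0.89, 0.0, 0.0]
contact_force: [-0.3, -0.5, 1.1]
opening: 0.278
finger_force: 40.5
```

```bash
python3 st.py
```

```text
20.05 p [ 0.5151 -0.0664  0.2335] yaw 0.625 F M t6 [ 0.214  0.505  1.569 -0.    -0.048  0.005 -0.007] open 0.275
```

Call:
jog_arm:
  increments:
    - {"dx": 0, "dy": 0, "dz": 0.04, "ax": 0, "ay": 0, "az": 0, "gripper": -1}
    - {"dx": 0, "dy": 0, "dz": 0.12, "ax": 0, "ay": 0, "az": 0, "gripper": -1}
    - {"dx": 0, "dy": 0, "dz": 0.25, "ax": 0, "ay": 0, "az": 0, "gripper": -1}
    - {"dx": 0, "dy": 0, "dz": 0.5, "ax": 0, "ay": 0, "az": 0, "gripper": -1}
    - {"dx": 0, "dy": 0, "dz": 0.8, "ax": 0, "ay": 0, "az": 0, "gripper": -1}
    - {"dx": 0, "dy": 0, "dz": 0.8, "ax": 0, "ay": 0, "az": 0, "gripper": -1}
    - {"dx": 0, "dy": 0, "dz": 0.8, "ax": 0, "ay": 0, "az": 0, "gripper": -1}

```text
time: 20.75
eef_pos: [0.5153, -0.0665, 0.3313]
tcp_rot: [0.455, 0.89, 0.0, 0.001]
contact_force: [-0.1, -0.6, -2.2]
opening: 0.277
finger_force: 40.2
```

```bash
python3 st.py; python3 - <<'E'
from h import *
c=imaging.read_camera("side")
cv2.imwrite("pics/side5.png",cv2.resize(c["frame"][110:210,220:340],(720,600),interpolation=cv2.INTER_CUBIC))
E
```

```text
21.0 p [ 0.5143 -0.0662  0.3277] yaw 0.626 F M t6 [-0.077  0.192 -1.035  0.006 -0.007  0.034  0.   ] open 0.274
```

View pics/side5.png

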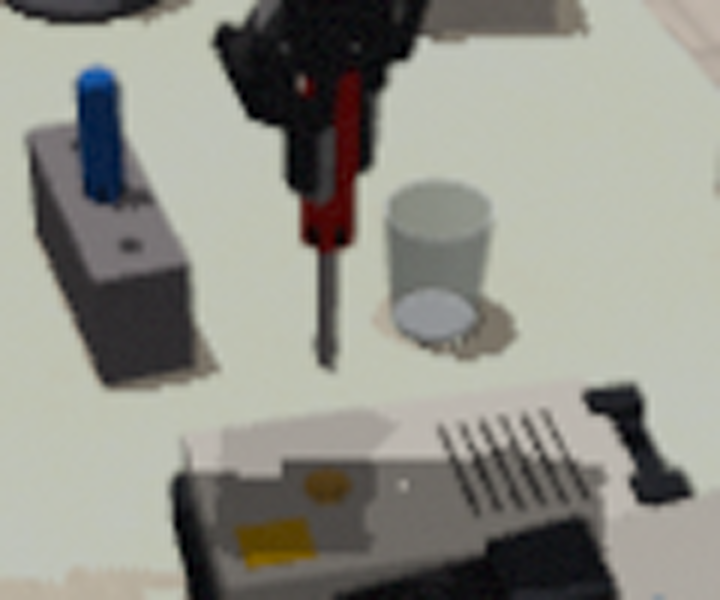

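The driver is held upright and clear of the bush, tip at (326,367). I carry it back to its own hole.

Call:
jog_arm:
  increments:
    - {"dx": 0, "dy": 0.3, "dz": 0, "ax": 0, "ay": 0, "az": -0.09, "gripper": -1}
    - {"dx": -0.1, "dy": 0.6, "dz": 0, "ax": 0, "ay": 0, "az": -0.18, "gripper": -1}
    - {"dx": -0.1, "dy": 1, "dz": 0, "ax": 0, "ay": 0, "az": -0.27, "gripper": -1}
    - {"dx": -0.1, "dy": 1, "dz": 0, "ax": 0, "ay": 0, "az": -0.36, "gripper": -1}

```text
time: 21.45
eef_pos: [0.5021, 0.0574, 0.3287]
tcp_rot: [0.685, 0.728, 0.0, -0.001]
contact_force: [0.8, -0.0, -1.3]
opening: 0.278
finger_force: 40.2
```

Call:
jog_arm:
  increments:
    - {"dx": -0.05, "dy": 0.3, "dz": 0, "ax": 0, "ay": 0, "az": -0.023, "gripper": -1}
    - {"dx": -0.1, "dy": 0.6, "dz": 0, "ax": 0, "ay": 0, "az": -0.023, "gripper": -1}
    - {"dx": -0.1, "dy": 1, "dz": 0, "ax": 0, "ay": 0, "az": -0.023, "gripper": -1}
    - {"dx": -0.1, "dy": 1, "dz": 0, "ax": 0, "ay": 0, "az": -0.023, "gripper": -1}

```text
time: 21.85
eef_pos: [0.4899, 0.178, 0.3286]
tcp_rot: [0.696, 0.718, 0.0, -0.001]
contact_force: [0.4, 0.6, -0.8]
opening: 0.275
finger_force: 40.1
```

Call:
jog_arm:
  increments:
    - {"dx": -0.05, "dy": 0.3, "dz": 0, "ax": 0, "ay": 0, "az": 0, "gripper": -1}
    - {"dx": -0.08, "dy": 0.6, "dz": 0, "ax": 0, "ay": 0, "az": 0, "gripper": -1}
    - {"dx": -0.08, "dy": 1, "dz": 0, "ax": 0, "ay": 0, "az": 0, "gripper": -1}
    - {"dx": -0.08, "dy": 1, "dz": 0, "ax": 0, "ay": 0, "az": 0, "gripper": -1}

```text
time: 22.25
eef_pos: [0.4805, 0.2973, 0.3284]
tcp_rot: [0.696, 0.718, -0.0, -0.001]
contact_force: [0.5, -0.4, -1.8]
opening: 0.278
finger_force: 40.1
```

Call:
jog_arm:
  increments:
    - {"dx": 0, "dy": 0.2, "dz": 0, "ax": 0, "ay": 0, "az": 0, "gripper": -1}
    - {"dx": 0, "dy": 0.47, "dz": 0, "ax": 0, "ay": 0, "az": 0, "gripper": -1}
    - {"dx": 0, "dy": 0.47, "dz": 0, "ax": 0, "ay": 0, "az": 0, "gripper": -1}
    - {"dx": 0, "dy": 0.47, "dz": 0, "ax": 0, "ay": 0, "az": 0, "gripper": -1}

```text
time: 22.65
eef_pos: [0.4814, 0.3494, 0.3285]
tcp_rot: [0.698, 0.716, -0.001, 0.0]
contact_force: [-0.3, -0.7, -1.7]
opening: 0.278
finger_force: 40.1
```

```bash
python3 st.py
```

```text
22.9 p [0.4817 0.349  0.3294] yaw 0.025 F M t6 [-0.005  0.432 -0.996 -0.011  0.012  0.007 -0.002] open 0.278
```

Call:
jog_arm:
  increments:
    - {"dx": -0.018, "dy": 0.013, "dz": -0.2, "ax": 0, "ay": 0, "az": 0, "gripper": -1}
    - {"dx": -0.018, "dy": 0.013, "dz": -0.4, "ax": 0, "ay": 0, "az": 0, "gripper": -1}
    - {"dx": -0.018, "dy": 0.013, "dz": -0.6, "ax": 0, "ay": 0, "az": 0, "gripper": -1}
    - {"dx": -0.018, "dy": 0.013, "dz": -0.8, "ax": 0, "ay": 0, "az": 0, "gripper": -1}
    - {"dx": -0.018, "dy": 0.013, "dz": -0.9, "ax": 0, "ay": 0, "az": 0, "gripper": -1}
    - {"dx": -0.018, "dy": 0.013, "dz": -0.9, "ax": 0, "ay": 0, "az": 0, "gripper": -1}
    - {"dx": -0.018, "dy": 0.013, "dz": -0.9, "ax": 0, "ay": 0, "az": 0, "gripper": -1}

```text
time: 23.6
eef_pos: [0.4798, 0.3515, 0.2224]
tcp_rot: [0.698, 0.716, 0.001, 0.0]
contact_force: [0.2, 0.6, -0.9]
opening: 0.277
finger_force: 40.1
```

```bash
python3 st.py; python3 - <<'E'
from h import *
c=imaging.read_camera("side")
cv2.imwrite("pics/side6.png",cv2.resize(c["frame"][90:165,200:300],(800,600),interpolation=cv2.INTER_CUBIC))
E
```

```text
23.85 p [0.4798 0.3519 0.2229] yaw 0.026 F M t6 [ 0.09  -0.011 -0.881  0.021 -0.001  0.018 -0.   ] open 0.273
```

View pics/side6.png

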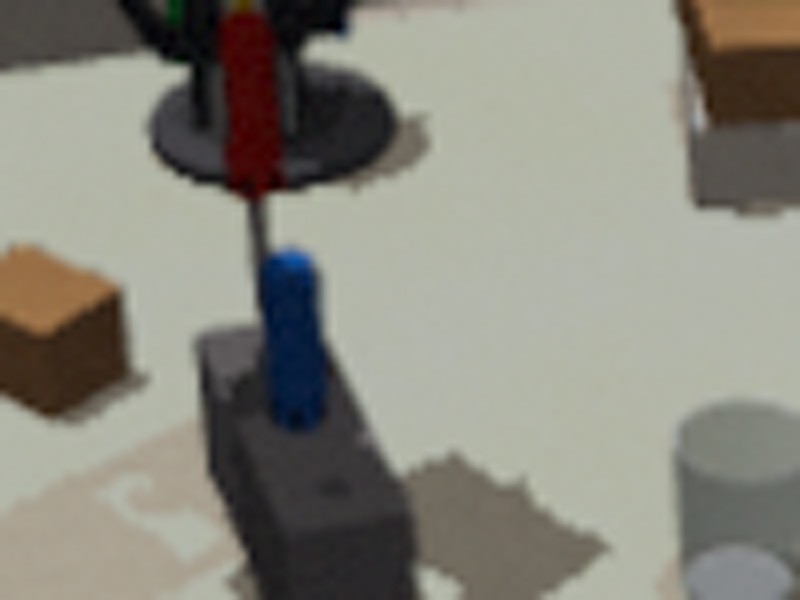

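The shaft hangs over the stand, at (258,230) before it disappears behind the blue handle. I correct y by −1.2 mm and lower.

Call:
jog_arm:
  increments:
    - {"dx": 0, "dy": -0.011, "dz": -0.03, "ax": 0, "ay": 0, "az": 0, "gripper": -1}
    - {"dx": 0, "dy": -0.011, "dz": -0.06, "ax": 0, "ay": 0, "az": 0, "gripper": -1}
    - {"dx": 0, "dy": -0.011, "dz": -0.1, "ax": 0, "ay": 0, "az": 0, "gripper": -1}
    - {"dx": 0, "dy": -0.011, "dz": -0.14, "ax": 0, "ay": 0, "az": 0, "gripper": -1}
    - {"dx": 0, "dy": -0.011, "dz": -0.17, "ax": 0, "ay": 0, "az": 0, "gripper": -1}
    - {"dx": 0, "dy": -0.011, "dz": -0.17, "ax": 0, "ay": 0, "az": 0, "gripper": -1}

```text
time: 24.5
eef_pos: [0.4788, 0.35, 0.1999]
tcp_rot: [0.698, 0.716, -0.001, -0.0]
contact_force: [0.3, 0.6, -0.9]
opening: 0.276
finger_force: 40.1
```

```bash
python3 st.py
```

```text
24.75 p [0.4794 0.3503 0.2013] yaw 0.026 F M t6 [-0.226  0.178 -1.394 -0.02  -0.018 -0.012  0.   ] open 0.277
```

Call:
jog_arm:
  increments:
    - {"dx": 0, "dy": 0, "dz": -0.1, "ax": 0, "ay": 0, "az": 0, "gripper": -1}
    - {"dx": 0, "dy": 0, "dz": -0.2, "ax": 0, "ay": 0, "az": 0, "gripper": -1}
    - {"dx": 0, "dy": 0, "dz": -0.3, "ax": 0, "ay": 0, "az": 0, "gripper": -1}
    - {"dx": 0, "dy": 0, "dz": -0.4, "ax": 0, "ay": 0, "az": 0, "gripper": -1}
    - {"dx": 0, "dy": 0, "dz": -0.5, "ax": 0, "ay": 0, "az": 0, "gripper": -1}
    - {"dx": 0, "dy": 0, "dz": -0.52, "ax": 0, "ay": 0, "az": 0, "gripper": -1}
    - {"dx": 0, "dy": 0, "dz": -0.52, "ax": 0, "ay": 0, "az": 0, "gripper": -1}

```text
time: 25.45
eef_pos: [0.4789, 0.3501, 0.1376]
tcp_rot: [0.698, 0.716, -0.001, -0.0]
contact_force: [0.6, 0.1, -1.3]
opening: 0.277
finger_force: 40.1
```

```bash
python3 st.py
```

```text
25.7 p [0.4798 0.3505 0.1395] yaw 0.026 F M t6 [ 0.023  0.028 -1.158 -0.015  0.     0.006 -0.   ] open 0.275
```

Call:
jog_arm:
  increments:
    - {"dx": 0, "dy": 0, "dz": -0.01, "ax": 0, "ay": 0, "az": 0, "gripper": -1}
    - {"dx": 0, "dy": 0, "dz": -0.02, "ax": 0, "ay": 0, "az": 0, "gripper": -1}
    - {"dx": 0, "dy": 0, "dz": -0.033, "ax": 0, "ay": 0, "az": 0, "gripper": -1}
    - {"dx": 0, "dy": 0, "dz": -0.033, "ax": 0, "ay": 0, "az": 0, "gripper": -1}

```text
time: 26.1
eef_pos: [0.4794, 0.3504, 0.1352]
tcp_rot: [0.698, 0.716, 0.0, -0.0]
contact_force: [-0.5, -0.1, 1.8]
opening: 0.275
finger_force: 40.4
```

```bash
python3 st.py
```

```text
26.35 p [0.4794 0.3504 0.1352] yaw 0.026 F M t6 [-1.652 -0.302  2.867 -0.098  0.285 -0.016 -0.003] open 0.276
```

Seated on the stand, with light contact. I release and rise.

Call:
jog_arm:
  increments:
    - {"dx": 0, "dy": 0, "dz": 0, "ax": 0, "ay": 0, "az": 0, "gripper": -0.3}
    - {"dx": 0, "dy": 0, "dz": 0, "ax": 0, "ay": 0, "az": 0, "gripper": 0}
    - {"dx": 0, "dy": 0, "dz": 0, "ax": 0, "ay": 0, "az": 0, "gripper": 0.5}
    - {"dx": 0, "dy": 0, "dz": 0, "ax": 0, "ay": 0, "az": 0, "gripper": 1}
    - {"dx": 0, "dy": 0, "dz": 0, "ax": 0, "ay": 0, "az": 0, "gripper": 1}
    - {"dx": 0, "dy": 0, "dz": 0, "ax": 0, "ay": 0, "az": 0, "gripper": 1}
    - {"dx": 0, "dy": 0, "dz": 0, "ax": 0, "ay": 0, "az": 0, "gripper": 1}

```text
time: 27.05
eef_pos: [0.4793, 0.3502, 0.1346]
tcp_rot: [0.698, 0.716, -0.0, 0.0]
contact_force: [-0.2, 0.2, -0.0]
opening: 0.994
finger_force: 0.0
```

Call:
jog_arm:
  increments:
    - {"dx": 0, "dy": 0, "dz": 0.2, "ax": 0, "ay": 0, "az": 0, "gripper": 1}
    - {"dx": 0, "dy": 0, "dz": 0.5, "ax": 0, "ay": 0, "az": 0, "gripper": 1}
    - {"dx": 0, "dy": 0, "dz": 0.8, "ax": 0, "ay": 0, "az": 0, "gripper": 1}
    - {"dx": 0, "dy": 0, "dz": 1, "ax": 0, "ay": 0, "az": 0, "gripper": 1}
    - {"dx": 0, "dy": 0, "dz": 1, "ax": 0, "ay": 0, "az": 0, "gripper": 1}
    - {"dx": 0, "dy": 0, "dz": 1, "ax": 0, "ay": 0, "az": 0, "gripper": 1}

```text
time: 27.65
eef_pos: [0.4793, 0.3503, 0.2548]
tcp_rot: [0.698, 0.716, 0.0, 0.0]
contact_force: [0.4, -0.4, 0.1]
opening: 0.999
finger_force: 0.0
```

```bash
python3 st.py; python3 - <<'E'
from h import *
c=imaging.read_camera("side")
cv2.imwrite("pics/side7.png",cv2.resize(c["frame"][80:205,170:320],(720,600),interpolation=cv2.INTER_CUBIC))
E
```

```text
27.9 p [0.4786 0.3499 0.2527] yaw 0.026 F M t6 [-0.226 -0.215 -0.104 -0.02   0.004 -0.003  0.   ] open 0.998
```

View pics/side7.png

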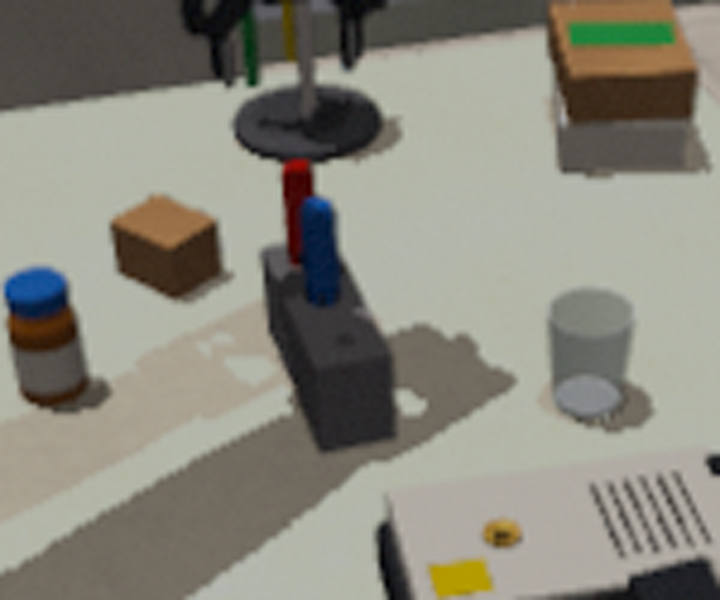

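The red driver stands upright in its hole at (297,210), released, the gripper is clear and nothing else has moved. I hand the job in.

```bash
python3 -c "
from plant import job
print(job.sign_off())"
```

```text
the job is handed in; nothing more can be done
None
```

I handed the job in: the screw was turned clockwise until the torque climbed against a firm stop, and the red driver is back upright and released in its own hole. The hand-in returned no verdict, and that the blade was fully in the slot is inferred from the contact height (about 21 mm below the bush mouth) and the turning torque.

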